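Lock the rotor and tighten its lid clamp

ROBOT

A 6-joint arm with a two-finger parallel gripper is mounted at the origin on a cart in front of the work surface, level with it; the furniture and walls round the work are solid. World frame = base frame: x ahead of the robot, y to its left, z up, the work surface at z = 0. Lengths are in m, angles in rad, forces in N, time in s.
With the tool pointing down it reaches from about 0.375 to 0.925 m from the base axis. Payload 5.7 kg.
Tool frame: the origin (TCP) lies midway between the tips of the shut fingers; the grasp point (between the pads) lies 19 mm behind it; z points along the fingers, y is the line along which they close (so a half turn about z gives the same grasp; the last joint's range is limited). The gripper opens to 88 mm and grips with 3 to 60 N. Pads are 20 mm wide; open, the fingers measure 115 mm over their backs; the gripper's body (75 mm by 178 mm) begins 61 mm behind the grasp point.
Start: joints at [1.07, 0.359, 1.51, -0, 1.272, -0.115], TCP at [0.226, 0.556, 0.223] pointing down, gripper open.
Joint ranges: [-2.97, 2.97], [-1.01, 2.36], [0.21, 2.38], [-0.96, 4.11], [0.2, 2.71], [-2.98, 2.98]. Speed limits (rad/s): [2.39, 2.39, 3.14, 3.14, 3.14, 3.14].

INTERFACE

Orientations are given as a unit quaternion [x, y, z, w].
In Python, from bench import move_ptp, servo_line, goto_joints, move_gripper, sleep, inverse_kinematics, capture, PlanningError, close_job, spot_in, silhouettes, current_clock, current_joint_pos, current_qvel, current_joint_torque, current_position, current_orientation, current_force, current_torque, current_finger_gap, current_grip_force gives the robot as it stands. Calls block until the motion is done:
- move_ptp(position, orientation): joint-space move of the TCP to a pose.
- servo_line(position, orientation=None, rate=0.15, contact_N=None): straight line of the TCP; orientation=None keeps the orientation; rate is the mean speed in m/s. With contact_N (N) it stops when the force on the tool has changed by that much, and returns True; else False.
- goto_joints(angles): joint-space move.
- move_gripper(opening): finger opening in m; the grip force is fixed at half the most; returns when the fingers have stopped.
- sleep(seconds).
- inverse_kinematics(position, orientation): joint angles nearest the present ones, or None.
- capture(name): name is "scene" or "top" or "wrist"; returns a dict with "image" (384x512x3 uint8, blue, green, red), "range_z" (384x512 float32, m along the optical axis (not along the pixel's ray), 0 where there is no reading), "intrinsics" (3x3 intrinsics, pixels), "R" (3x3) and "t" (3): a world point X has camera coordinates R X + t. Camera axes: x right, y down, z forward; pixel columns grow to the right and rows downward; lengths in m; the calibration is good to about 2 mm. A picture is of the moment at which its call begins.
A pose or a line that the arm cannot do raises PlanningError and nothing moves.
- close_job(): hands the job in; it is judged then, once.
Trained networks look in the newest picture that a camera, given by its name, has taken for a name from the list of things; names that differ only in an ending like _2 or _b are one class to them, and where a whole thing is asked for, a point or a joint stands for the part that bears it (a point fixed in the world has none). Each returns a list of dicts, best first, with "conf" (0 to 1); they miss things now and then, are a little off and sometimes report something else, mostly with a low value. They report only what shows in the picture. A call takes as long as a camera call.
- spot_in(camera, query): "xy" ([column, row] in pixels, amid what is visible of it).
- silhouettes(camera, query): "region" (384x512 bool, what is visible of it) and "xy" ([column, row] in pixels, amid what is visible of it).
Readings, each from a call of its own:
- current_clock(): time.
- current_joint_pos(): joint angles.
- current_qvel(): joint speeds.
- current_joint_torque(): joint torques, N m.
- current_position(): TCP position.
- current_orientation(): TCP orientation.
- current_force(): force on the tool from outside, world axes, zero at the start.
- current_torque(): the same for the moment, N m.
- current_finger_gap(): finger opening in m.
- current_grip_force(): force on a finger pad.
Only numpy, scipy, OpenCV 4.12 (cv2) and the standard library are available. Lean on these libraries where they do the work, as an engineer would, in place of code of your own. Each camera call takes 0.05 s, during which the arm holds its last target. There are 200 camera calls.

TASK

The centrifuge rotor on the service stand spins freely, so its lid clamp cannot be tightened as it is. Turn the rotor until one of its three rim notches faces the locking bolt, push the bolt fully home into the notch, and then, with the rotor locked, turn the cross bar on the lid clockwise (seen from above) until it stops. Leave the bolt home and the bar tight, and do not disturb the other things on the bench.

Things in the scene. Friction and masses are not known exactly. Their poses are not given: they have to be found in the camera images.
- rotor_stand: Rotor service stand, fixed to the bench: dark grey base 160 (x) by 185 (y) mm, 14 thick, with a 76 mm wide extension toward its own +y (to y = 190) that carries the guide of the locking bolt (guide top 55 above the bench). Origin on the bench top under the rotor's axis, which is the stand's z axis.
- rotor (a joint): Rotor angle, rad, counter-clockwise from above, endless. At 0 and every 2.094 either way a notch faces the bolt exactly; within about 0.06 rad of that the flared mouth still takes and centres the bolt's nose. Spins very easily (0.03 N m), stays where left, and carries the clamp bar round with it: with the bolt out, pushing the bar in either sense turns the whole rotor.
- rotor_rim (a point): Centre of the rotor, on its axis, at the top of the rim (50 mm above the bench). Aluminium disc, 160 mm across, 37 to 50 above the bench, with a grey lid 116 across on top: lid 54 above the bench at its edge, 66 at 50 mm from the axis, 72 near the middle. Three rim notches 120 degrees apart: slot 13 wide, 22 deep, flared to 25 at the mouth.
- clamp_bar (a joint): Turn of the clamp bar relative to the rotor, rad: 0 fully loose, grows clockwise seen from above, hard stop (tight) at 1.40; starts at 0 to 0.25. Its friction (0.3 N m) is ten times the rotor's, so it turns only while the rotor is locked. When tight the bar stands over two short raised ribs on the lid.
- bar_centre (a point): middle of the cross bar, on the rotor's axis, 98 mm above the bench: steel bar 14 mm thick with black ball ends of 20 mm, on an upright hub 36 mm across at its foot, 26 above
- bar_end_a (a point): centre of one ball end of the cross bar, 52 mm from the rotor's axis, 98 mm above the bench
- bar_end_b (a point): centre of the other ball end of the cross bar, opposite bar_end_a
- lock_bolt (a joint): Travel of the locking bolt, m, toward the rotor's axis (the stand's -y): 0 withdrawn (start), 0.024 fully home (stop). Its round nose, 10 mm wide, starts 6 mm outside the rim; against the rim between notches it stops at about 0.006. Slides with 2 N friction and stays where it is left.
- bolt_knob (a point): centre of the black ball knob (26 mm across, 98 mm above the bench) on the bolt's upright post (14 mm thick, from 48 to 85 mm above the bench); 152 mm from the rotor's axis when withdrawn. Moves with the bolt: push post or knob straight toward the rotor's axis.
- hex_key_set: folding hex key set, 24x90x24, lying near the stand, sizes in mm; bystander, leave alone; origin centre of its underside
- coverslips: small box of coverslips, 36x36x16 mm; bystander, leave alone; origin centre of its underside
- objective_case: black round screw-lid case, 49 across, 72 high mm; bystander, leave alone; origin centre of its underside
- petri_c: petri dish, 60 across, 14 high mm; bystander, leave alone; origin centre of its underside
- screwdriver: screwdriver, 168 long, 21 thick, lying on the bench, sizes in mm; bystander, leave alone; origin centre of its underside

How it is judged:
By the outcome, as a careful person would: the job done as asked, in the order asked, and still so for the second after the job is handed in, with the robot touching nothing.
It also fails if it takes over 64 s, if anything falls off the work surface, if the arm or the gripper's body presses on something with over 40 N, if the wrist force passes 120 N, or if a joint passes its speed limit or range.

## Working session

There is one attempt and no reset: what is moved stays moved. The work goes in short steps, each a Python script; the robot and the scene stay as the last script left them, time stands still between calls to the robot, and variables do not carry over. Pictures are saved under pics/ and viewed, at most 10 in all, crops included, and the job is handed in when it is done.

```bash
ls; mkdir -p pics
cat > h.py <<'E'
import numpy as np, cv2
from bench import *
def px2w(c,xy,z=None,d=None):
    K,R,t=c["intrinsics"],np.array(c["R"]),np.array(c["t"])
    r=np.linalg.inv(K)@np.array([xy[0],xy[1],1.]); o=-R.T@t; v=R.T@r
    if z is not None: return o+v*(z-o[2])/v[2]
    return o+v*d
def cloud(c):
    h,w=c["range_z"].shape; u,v=np.meshgrid(np.arange(w),np.arange(h))
    r=np.linalg.inv(c["intrinsics"])@np.stack([u.ravel(),v.ravel(),np.ones(h*w)])*c["range_z"].ravel()
    return (np.array(c["R"]).T@(r-np.array(c["t"])[:,None])).T.reshape(h,w,3)
E
python3 - <<'E'
from h import *
ims=[]
for n in ["scene","top"]:
    c=capture(n); ims.append(c["image"]); P=cloud(c)
    print(n,"cam at",(-np.array(c["R"]).T@c["t"]).round(3))
    for q,z in [("bar_centre",.105),("bar_end_a",.098),("bolt_knob",.098),("rotor_rim",.05),("rotor_stand",0.014),("hex_key_set",.024),("coverslips",.016),("objective_case",.072),("petri_c",.014),("screwdriver",.01)]:
        for s in spot_in(n,q)[:3]:
            x,y=s["xy"]; print(q,round(s["conf"],2),np.round(s["xy"]),px2w(c,(x,y),z=z).round(3),"depth:",P[int(y),int(x)].round(3))
for i,n in zip(ims,"st"): cv2.imwrite(f"pics/{n}0.png",i)
E
```

```text
pics
scene cam at [ 0.225 -0.483  0.769]
bar_centre 0.95 [294. 213.] [ 0.563 -0.121  0.105] depth: [ 0.566 -0.117  0.097]
bar_centre 0.37 [290. 223.] [ 0.538 -0.138  0.105] depth: [ 0.553 -0.118  0.071]
bar_end_a 0.71 [294. 209.] [ 0.573 -0.109  0.098] depth: [ 0.568 -0.114  0.108]
bolt_knob 0.91 [251. 181.] [0.54  0.015 0.098] depth: [0.561 0.051 0.052]
rotor_rim 0.71 [291. 222.] [ 0.569 -0.109  0.05 ] depth: [ 0.558 -0.119  0.072]
rotor_stand 0.97 [285. 226.] [ 0.566 -0.09   0.014] depth: [ 0.54  -0.116  0.071]
hex_key_set 0.72 [269. 275.] [ 0.456 -0.179  0.024] depth: [ 0.457 -0.177  0.022]
coverslips 0.59 [249. 250.] [ 0.455 -0.097  0.016] depth: [ 0.455 -0.095  0.017]
objective_case 0.55 [224. 229.] [ 0.422 -0.051  0.072] depth: [ 0.422 -0.051  0.073]
petri_c 0.78 [218. 202.] [0.468 0.068 0.014] depth: [0.468 0.072 0.013]
screwdriver 0.89 [325. 286.] [ 0.545 -0.264  0.01 ] depth: [ 0.541 -0.264  0.02 ]
top cam at [ 0.476 -0.012  1.02 ]
bar_centre 0.66 [293. 172.] [ 0.566 -0.104  0.105] depth: [ 0.565 -0.103  0.11 ]
bar_end_a 0.9 [292. 170.] [ 0.571 -0.103  0.098] depth: [ 0.571 
[... 270 characters left out ...]
22. 221.] [ 0.462 -0.175  0.024] depth: [ 0.463 -0.174  0.023]
coverslips 0.78 [288. 225.] [ 0.454 -0.098  0.016] depth: [ 0.456 -0.098  0.017]
coverslips 0.7 [295. 172.] [ 0.575 -0.117  0.016] depth: [ 0.567 -0.105  0.109]
coverslips 0.63 [360. 180.] [ 0.553 -0.265  0.016] depth: [ 0.554 -0.262  0.02 ]
objective_case 0.65 [264. 237.] [ 0.431 -0.041  0.072] depth: [ 0.433 -0.04   0.077]
objective_case 0.56 [294. 171.] [ 0.57  -0.11   0.072] depth: [ 0.567 -0.105  0.109]
petri_c 0.96 [213. 219.] [0.472 0.072 0.014] depth: [0.474 0.073 0.015]
petri_c 0.18 [225. 183.] [0.554 0.044 0.014] depth: [0.548 0.038 0.111]
screwdriver 0.91 [358. 179.] [ 0.556 -0.263  0.01 ] depth: [ 0.556 -0.26   0.022]
```

Run:
```python
from h import *
from scipy.optimize import least_squares
c=capture("top"); P=cloud(c); 
im=c["image"][110:270,190:390]; cv2.imwrite("pics/t1.png",cv2.resize(im,(750,600),interpolation=cv2.INTER_CUBIC))
s=capture("scene")["image"][130:320,190:390]; cv2.imwrite("pics/s1.png",cv2.resize(s,(632,600),interpolation=cv2.INTER_CUBIC))
near=np.linalg.norm(P[...,:2]-[.567,-.105],axis=2)
m=(P[...,2]>.088)&(near<.09); b=P[m]; print("bar n",len(b),"mean",b.mean(0).round(4))
u,S,V=np.linalg.svd(b[:,:2]-b[:,:2].mean(0),full_matrices=False); a=(b[:,:2]-b[:,:2].mean(0))@V[0]
print("bar dir",V[0],np.degrees(np.arctan2(V[0][1],V[0][0])),a.min(),a.max(), "mid",b[:,:2].mean(0)+V[0]*(a.min()+a.max())/2)
m=(abs(P[...,2]-.05)<.007)&(near<.1)&(near>.06); r=P[m]
h=cv2.convexHull(r[:,:2].astype(np.float32))[:,0]
f=least_squares(lambda p:np.hypot(*(h-p[:2]).T)-p[2],[.567,-.105,.08],loss="soft_l1",f_scale=.002); print("rim",f.x)
k=P[(P[...,2]>.085)&(np.linalg.norm(P[...,:2]-[.54,.039],axis=2)<.025)]; print("knob",len(k),k.mean(0),k.min(0),k.max(0))
# rim profile at r=.070: low depth = notch, in angle
ax=f.x[:2]
for t in range(0,360,4):
    z=[]
    for rr in (.066,.071,.076):
        X=np.array([*(ax+rr*np.array([np.cos(np.radians(t)),np.sin(np.radians(t))])),.05]); q=c["intrinsics"]@(np.array(c["R"])@X+c["t"]); q=q/q[2]
        z.append(int(1000*P[int(round(q[1])),int(round(q[0])),2]))
    print(t,z,end="; ")
```

```text
bar n 458 mean [ 0.5714 -0.1061  0.1061]
bar dir [ 0.22521978 -0.97430799] -76.98419761656106 -0.06078780065189316 0.06152226590457136 mid [ 0.57147044 -0.10641672]
rim [ 0.57166061 -0.10446179  0.08052716]
knob 119 [0.54875888 0.04347992 0.10762708] [0.53760452 0.03229012 0.09978756] [0.56107485 0.05554559 0.11455737]
0 [48, 48, 47]; 4 [52, 49, 53]; 8 [47, 48, 50]; 12 [48, 49, 50]; 16 [49, 52, 47]; 20 [48, 51, 51]; 24 [51, 50, 52]; 28 [51, 50, 52]; 32 [50, 55, 51]; 36 [53, 52, 50]; 40 [43, 38, 16]; 44 [16, 13, 13]; 48 [13, 13, 15]; 52 [52, 49, 14]; 56 [51, 49, 50]; 60 [54, 51, 49]; 64 [52, 50, 53]; 68 [51, 51, 51]; 72 [51, 52, 53]; 76 [51, 51, 53]; 80 [50, 51, 51]; 84 [54, 49, 51]; 88 [50, 53, 48]; 92 [50, 48, 48]; 96 [49, 51, 53]; 100 [51, 48, 51]; 104 [47, 53, 52]; 108 [52, 48, 50]; 112 [52, 51, 49]; 116 [53, 48, 52]; 120 [50, 50, 49]; 124 [48, 50, 48]; 128 [49, 50, 52]; 132 [50, 53, 51]; 136 [51, 50, 47]; 140 [49, 51, 49]; 144 [51, 49, 49]; 148 [50, 49, 50]; 152 [50, 47, 51]; 156 [53, 49, 51]; 160 [47, 52, 14]; 164 [15, 12, 16]; 168 [14, 15, 13]; 172 [52, 44, 16]; 176 [50, 51, 48]; 180 [51, 51, 53]; 184 [48, 49, 52]; 188 [51, 49, 51]; 192 [49, 49, 53]; 196 [51, 53, 50]; 200 [50, 49, 50]; 204 [49, 49, 50]; 208 [48, 50, 50]; 212 [50, 50, 53]; 216 [51, 53, 52]; 220 [48, 50, 49]; 224 [50, 50, 47]; 228 [54, 48, 50]; 232 [53, 50, 51]; 236 [51, 52, 50]; 240 [50, 51, 52]; 244 [51, 52, 53]; 248 [50, 52, 49]; 252 [48, 50, 50]; 256 [50, 52, 51]; 260 [53, 51, 50]; 264 [52, 48, 51]; 268 [51, 51, 52]; 272 [52, 48, 51]; 276 [49, 54, 49]; 280 [105, 102, 14]; 284 [109, 107, 17]; 288 [108, 104, 16]; 292 [104, 104, 51]; 296 [49, 51, 50]; 300 [50, 51, 1019]; 304 [51, 51, 50]; 308 [51, 51, 49]; 312 [49, 49, 48]; 316 [50, 50, 49]; 320 [50, 47, 51]; 324 [49, 51, 50]; 328 [50, 49, 47]; 332 [50, 52, 51]; 336 [53, 48, 52]; 340 [48, 52, 52]; 344 [50, 51, 52]; 348 [51, 46, 49]; 352 [50, 48, 51]; 356 [51, 51, 50];
```

View pics/t1.png

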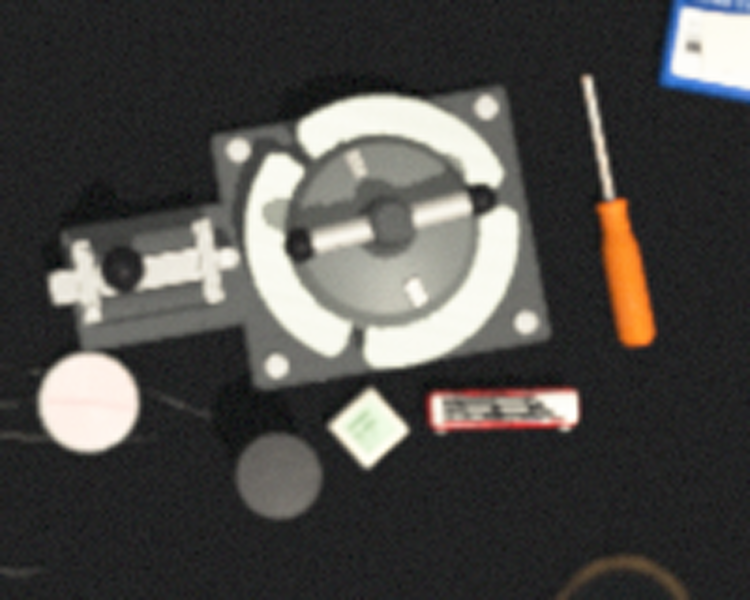

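View pics/s1.png

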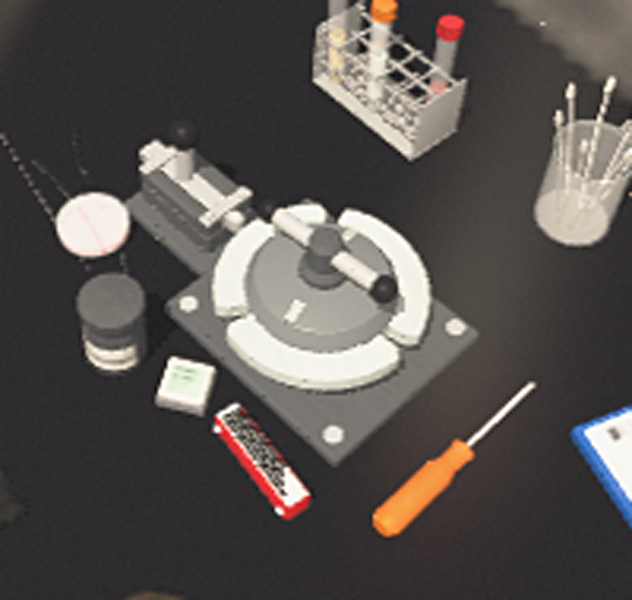

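The top view shows the bar at about 103°/283° and notches at about 46°, 166° and 286°. The bolt lies at about 99° as seen from the axis at (0.5716, −0.1055), and the ribs on the lid are at about 20°/200°. The scene view agrees. The rotor therefore needs about +53° (counter-clockwise), and I'll grip the ball end at 103° to turn it.

```bash
cat >> h.py <<'E'
from scipy.spatial.transform import Rotation as Ro
AX=np.array([.5716,-.1055])
def quat(psi): return (Ro.from_euler("z",psi)*Ro.from_euler("x",np.pi)).as_quat()
def pol(r,a): return AX+r*np.array([np.cos(a),np.sin(a)])
def notch(c):
    "notch angle mod 120 deg from depth below the rim plane"
    P=cloud(c)[...,2]; a=[]
    for t in np.arange(0,360,.5):
        for r in (.064,.067,.07,.073):
            q=c["intrinsics"]@(np.array(c["R"])@np.array([*pol(r,np.radians(t)),.05])+c["t"]); q/=q[2]
            if 0<P[int(round(q[1])),int(round(q[0]))]<.043: a.append(t)
    a=np.array(a)
    for k in range(3): pass
    m=np.degrees(np.angle(np.exp(3j*np.radians(a)).sum()))/3%120
    d=(a-m+60)%120-60; g=abs(d)<12
    return m+d[g].mean(), [round(float(m+d[g&(((a-m+60)//120)%3==k)].mean()),1) for k in range(3) if (g&(((a-m+60)//120)%3==k)).any()]
def arc(a0,a1,psi0,z,r=.052,rate=.05,contact=None,step=9):
    n=max(1,int(np.ceil(abs(a1-a0)/np.radians(step))))
    for a in np.linspace(a0,a1,n+1)[1:]:
        if servo_line([*pol(r,a),z],quat(psi0+a-a0),rate=rate,contact_N=contact): return True
    return False
E
python3 - <<'E'
from h import *
c=capture("top"); P=cloud(c); print("notch",notch(c))
near=np.linalg.norm(P[...,:2]-AX,axis=2)
for a in (20,200):
    m=np.linalg.norm(P[...,:2]-pol(.044,np.radians(a)),axis=2)<.010; print("rib",a,np.percentile(P[m][:,2],[50,90,98]).round(4))
T=P[(P[...,2]>.12)&(P[...,0]>.35)&(P[...,2]<.5)]; print("tall",len(T), T.min(0) if len(T) else "",T.max(0) if len(T) else "")
a=np.radians(103)
for k in (0,np.pi,-np.pi):
    for d in (0,53,-27): 
        q=inverse_kinematics([*pol(.052,a+np.radians(d)),.083],quat(a+np.radians(d)+k)); print(k,d,None if q is None else np.round(q,2))
    q=inverse_kinematics([.5488,.0435,.083],quat(np.radians(9)+k)); print("knob",None if q is None else np.round(q,2))
print(current_clock())
E
```

```text
notch (np.float64(45.30978260869564), [44.7, 46.0, 44.8])
rib 20 [0.0703 0.0739 0.0749]
rib 200 [0.0695 0.0726 0.0736]
tall 466 [ 0.73285996 -0.17660232  0.12000115] [0.9180524  0.10808368 0.17921913]
0 0 [-0.22  0.47  1.74  0.    0.94 -0.45]
0 53 [-0.29  0.43  1.81  0.    0.9  -1.44]
0 -27 [-0.21  0.5   1.68 -0.    0.96  0.03]
knob [-0.05  0.45  1.76 -0.    0.92  1.37]
3.141592653589793 0 [-0.22  0.47  1.74 -0.    0.94  2.69]
3.141592653589793 53 [-0.29  0.43  1.81 -0.    0.9   1.7 ]
3.141592653589793 -27 None
knob [-0.05  0.45  1.76  0.    0.92 -1.77]
-3.141592653589793 0 [-0.22  0.47  1.74 -0.    0.94  2.69]
-3.141592653589793 53 [-0.29  0.43  1.81 -0.    0.9   1.7 ]
-3.141592653589793 -27 None
knob [-0.05  0.45  1.76  0.    0.92 -1.77]
1.25
```

Run:
```python
from h import *
r=np.radians; a=r(103); z=.083
move_gripper(.05)
move_ptp([*pol(.052,a),.18],quat(a))
print("down",servo_line([*pol(.052,a),z],rate=.08,contact_N=10))
move_gripper(0.0); print("gap",current_finger_gap(),current_force())
arc(a,a+r(53.7),a,z); print(current_force(),current_position())
move_gripper(.05); servo_line([*pol(.052,a+r(53.7)),.17],rate=.15)
move_ptp([.45,.25,.2],quat(r(20)))
c=capture("top"); print("notch",notch(c)); cv2.imwrite("pics/t2.png",cv2.resize(c["image"][110:270,190:390],(750,600),interpolation=cv2.INTER_CUBIC))
print(current_clock())
```

```text
down False
gap 0.01846597662273266 [-0.37681612  0.42561364  1.79626775]
[ 5.02485271 -3.28308253 -1.90228729] [ 0.52538112 -0.08517951  0.08315919]
notch (np.float64(100.29142857142857), [99.9, 100.4, 101.0])
12.3333
```

View pics/t2.png

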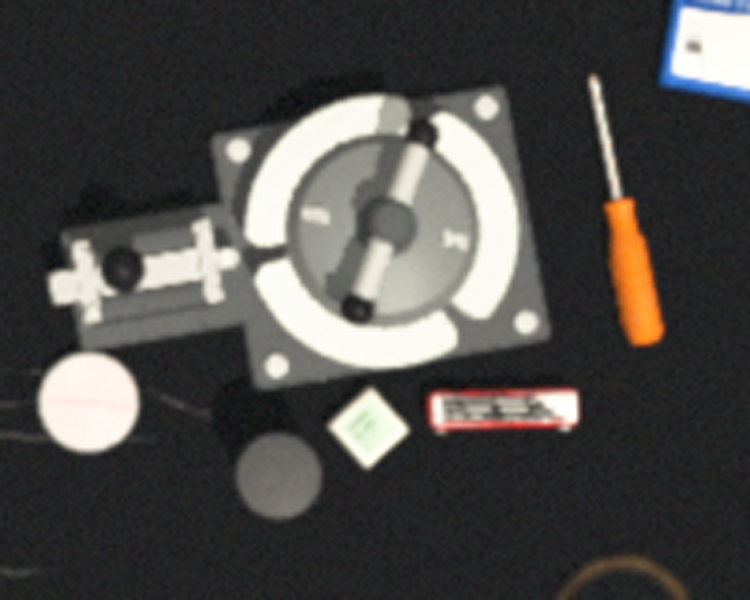

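The notch at image (262, 252) now lines up with the bolt nose at (238, 257): 100.3° against a bolt at 99–100°, within the ±3.4° that the flared mouth takes. The screwdriver looks a few pixels further right although the arm was never near it, so I'll track it. Next I push the bolt.

```bash
cat >> h.py <<'E'
def knob(c):
    P=cloud(c); g=np.linalg.norm(P[...,:2]-pol(.14,np.radians(99)),axis=2)<.035
    k=P[g&(P[...,2]>.092)]; return len(k),(k.min(0)+k.max(0))/2
def sd(c):
    s=silhouettes("top","screwdriver")[0]; return np.round(s["xy"],1),cloud(c)[s["region"]].mean(0).round(4)
E
python3 - <<'E'
from h import *
r=np.radians
c=capture("top"); print("knob",knob(c),"sd",sd(c))
u=np.array([np.cos(r(99)),np.sin(r(99))]); K=np.array([.5488,.0437]); z=.083
move_gripper(.06)
move_ptp([*K,.18],quat(r(9)))
print("down",servo_line([*K,z],rate=.08,contact_N=10))
move_gripper(0.0); p0=current_position(); print("gap",current_finger_gap(),current_force())
print("push",servo_line([*(K-.034*u),z],rate=.025,contact_N=18)); p1=current_position()
print("travel",np.linalg.norm((np.array(p1)-p0)[:2]),p1,current_force())
move_gripper(.06); servo_line([*(K-.028*u),.18],rate=.15)
move_ptp([.45,.25,.2],quat(r(20)))
c=capture("top"); print("notch",notch(c),"knob",knob(c),"sd",sd(c)); cv2.imwrite("pics/t3.png",cv2.resize(c["image"][110:270,190:390],(750,600),interpolation=cv2.INTER_CUBIC))
print(current_clock())
E
```

```text
knob (119, array([0.54938948, 0.04403298, 0.10642196])) sd (array([358.7, 181.3]), array([ 0.5502, -0.26  ,  0.0209]))
down False
gap 0.024601641480462337 [-0.65713374  0.76069166  1.47374984]
push True
travel 0.02247983582531091 [0.55212826 0.02165762 0.0830373 ] [-0.24348295  1.81725302  3.29005484]
notch (np.float64(100.75), [103.9, 100.2, 101.0]) knob (121, array([0.5527916 , 0.02000051, 0.10611805])) sd (array([359.3, 178.3]), array([ 0.5491, -0.26  ,  0.0204]))
19.35
```

View pics/t3.png

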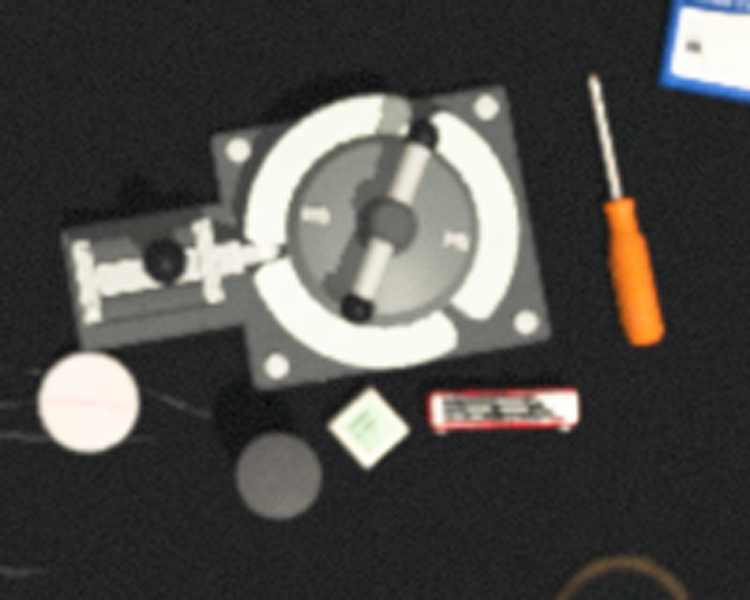

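The bolt nose is in the notch at image (275, 250), and the camera shows about 24 mm of knob travel. The screwdriver has stayed put since the previous picture. I'll push the bolt again, harder, to confirm it is home, then tighten the bar.

Run:
```python
from h import *
r=np.radians
u=np.array([np.cos(r(99)),np.sin(r(99))]); K=np.array([.5488,.0437])-.0235*u; z=.083
move_gripper(.06)
move_ptp([*K,.18],quat(r(9)))
print("down",servo_line([*K,z],rate=.08,contact_N=10))
move_gripper(0.0); p0=np.array(current_position()); print("gap",current_finger_gap(),p0)
print("push",servo_line([*(K-.012*u),z],rate=.02,contact_N=28)); p1=np.array(current_position())
print("travel",-(p1-p0)[:2]@u,p1,current_force())
move_gripper(.06); servo_line([*p1[:2],.18],rate=.15)
a=r(156.7)
move_gripper(.05)
move_ptp([*pol(.052,a),.18],quat(a))
print("down",servo_line([*pol(.052,a),z],rate=.08,contact_N=10))
move_gripper(0.0); print("gap",current_finger_gap(),current_clock())
print("stop",arc(a,a-r(95),a,z,rate=.035,contact=20)); p=np.array(current_position())
print("ang",np.degrees(np.arctan2(*(p[:2]-AX)[::-1])),np.hypot(*(p[:2]-AX)),current_force(),current_clock())
```

```text
down False
gap 0.024399934825318513 [0.55229134 0.02154826 0.08303823]
push True
travel -0.00021327519751579183 [0.55227539 0.02176166 0.08301853] [-0.13255081  2.73328125  2.13256293]
down False
gap 0.01826719764313139 29.2333
stop True
ang 74.72278238589283 0.05259922512590782 [-3.55101398  0.22460713  8.68473753] 33.225
```

Run:
```python
from h import *
r=np.radians; p=np.array(current_position()); a=np.arctan2(*(p[:2]-AX)[::-1])
print("more",arc(a,a-r(8),a,.083,rate=.02,contact=25)); p=np.array(current_position())
print("ang",np.degrees(np.arctan2(*(p[:2]-AX)[::-1])),current_force())
move_gripper(.05); servo_line([*p[:2],.18],rate=.15)
move_ptp([.45,.25,.2],quat(r(20)))
c=capture("top"); print("notch",notch(c),"knob",knob(c),"sd",sd(c)); cv2.imwrite("pics/t4.png",cv2.resize(c["image"][110:270,190:390],(750,600),interpolation=cv2.INTER_CUBIC))
print(current_clock())
```

```text
more False
ang 74.08872811652665 [-13.17678741   9.88745767  17.09503214]
notch (np.float64(97.02793296089385), [94.5, 97.9, 96.9]) knob (122, array([0.55297098, 0.02000034, 0.10615203])) sd (array([355.7, 181.9]), array([ 0.5441, -0.2618,  0.018 ]))
36.6
```

View pics/t4.png

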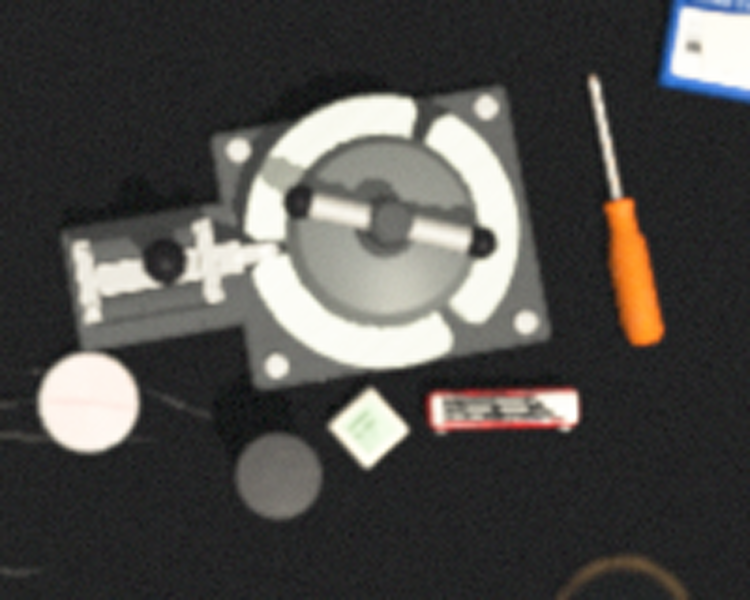

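The bar now stands over both ribs, with its ends at image (298, 202) and (482, 242). It has turned about 80° relative to the rotor against a firm stop. The bolt is still home with its knob at (163, 262), and the other items are where they were in the last picture, so I'm handing in.

```bash
python3 -c "
from bench import *
print(close_job())"
```

```text
the job is handed in; nothing more can be done
None
```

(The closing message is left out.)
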